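# Flip open the sprung lid of the dressings box

## Robot

A 6-joint arm with a two-finger parallel gripper is mounted at the origin on a cart in front of the work surface, level with it; the furniture and walls round the work are solid. World frame = base frame: x ahead of the robot, y to its left, z up, the work surface at z = 0. Lengths are in m, angles in rad, forces in N, time in s.
With the tool pointing down it reaches from about 0.3 to 0.875 m from the base axis. Payload 6.4 kg.
Tool frame: the origin (TCP) lies on the mounting face of the last link; the fingertips stand 173 mm ahead of it and the grasp point (between the pads) lies 155 mm ahead of it (ctrl.tip_reach is the distance from the TCP to the fingertips, in m); z points along the fingers, y is the line along which they close (so a half turn about z gives the same grasp; the last joint's range is limited). The gripper opens to 85 mm and grips with 20 to 120 N. Pads are 22 mm wide; open, the fingers measure 114 mm over their backs; the gripper's body (76 mm by 85 mm) begins 54 mm behind the grasp point. The pads swing forward as they close: fully open they stand 13 mm farther back than shut.
Start: joints at [-1.539, 0.181, 1.607, -0, 1.354, -0.206], TCP at [0.135, -0.559, 0.405] pointing down, gripper open.
Joint ranges: [-2.99, 2.99], [-0.89, 2.07], [0.3, 2.58], [-1.14, 4.28], [0, 2.63], [-3.12, 3.12]. Speed limits (rad/s): [2.57, 2.57, 3.01, 3.14, 3.14, 3.14].

## Interface

Orientations are given as a unit quaternion [w, x, y, z].
In Python, from bench import ctrl gives the robot as it stands.
- The arm moves only by the shell command python3 -m pendant 'ROWS'. ROWS is JSON, a list that holds one entry, the list of rows, each a list of 7 numbers: the opening, from 0 (shut) to 1 (fully open), then the shift along the tool's x, y, z in mm, then the turn, a rotation vector about the tool's x, y, z in rad. A call has 1 to 5 rows; each row is the pose to reach, as a shift and turn from the pose commanded when the call began, along the tool's axes at that moment; what a row does not reach only later rows make up. A row lasts 1/12 s, in which the tool goes at most 41.7 mm and 7.16 degrees, less where a joint would pass 70% of its speed; a pose out of reach is approached as far as the arm can. A call with a gripper value outside its range is refused whole. The fingers move at their own pace and stop on an object; the grip force is fixed at half the most. Time passes only in rows, so rows that repeat a pose let the fingers close. It gives the time, the measured TCP pose, the force, the opening and the grip force at its end, in the units of the state.
- ctrl.get_obs(): the state, without advancing time (a new reading comes with each control period).
- ctrl.camera(name): name is "scene" or "top" or "wrist"; returns the picture (400x640x3 uint8, red, green, blue); there is no depth.
- ctrl.camera_params(name): a dict with "mtx" (3x3 intrinsics, pixels), "distortion" ([k1, k2, p1, p2, k3] as OpenCV has them; the pictures are not rectified), "world_from_camera" (4x4, takes a point from camera to world coordinates); the wrist camera has in their place "tool_from_camera" (4x4, takes a point from camera to tool coordinates, whose origin is the TCP and whose axes are the flange's). Camera axes: x right, y down, z forward; pixel columns grow to the right and rows downward; lengths in m; the calibration is good to about 2 mm. A picture is of the moment at which its call begins: read the wrist's pose just before it. camera_params takes no time and is no camera call.
- ctrl.hand_in(): hands the job in; it is judged then, once.
Trained networks look in the newest picture that a camera, given by its name, has taken for a name from the list of things; names that differ only in an ending like _2 or _b are one class to them, and where a whole thing is asked for, a point or a joint stands for the part that bears it (a point fixed in the world has none). Each returns a list of dicts, best first, with "confidence" (0 to 1); they miss things now and then, are a little off and sometimes report something else, mostly with a low value. They report only what shows in the picture. A call takes as long as a camera call.
- ctrl.boxes_of(camera, name): "point" ([column, row] as shares, 0 to 1, of the picture: columns of its width, rows of its height, amid what is visible of it).
The state is a dict: "time_s": time; "q": joint angles; "dq": joint speeds; "joint_efforts": joint torques, N m; "eef_pos": TCP position; "eef_rot": TCP orientation; "wrist_force": force on the tool from outside, world axes, zero at the start; "torque": the same for the moment, N m; "opening": opening from 0.0 (shut) to 1.0 (fully open); "grasp_force": force on a finger pad.
Only numpy, scipy, OpenCV 4.12 (cv2) and the standard library are available. Lean on these libraries where they do the work, as an engineer would, in place of code of your own. Each camera call takes 0.05 s, during which the arm holds its last target. There are 200 camera calls.

## Task

Open the dressings box, the one with the blue lid: with the fingertips gently press down the red paddle at its front until the lid springs ajar, then put the fingertips under the lid's front edge and flip it up and back past upright, so that it lies open against its stop by its own weight. Only push and press, grasp nothing: do not lift, tip or shove the box, leave the green-lidded box shut and let the pots, tubes and marker stay where they are.

Things in the scene. Friction and masses are not known exactly. Their poses are not given: they have to be found in the camera images.
- blue_box: the dressings box: white, body 100 mm deep, 140 mm wide, rim 75 mm high, blue lid, loose on rubber feet, about 2 kg. Origin on the table under the middle of the box body; x points from its front (the side with the red paddle, towards the robot) to its back (the hinge side), y along its width, z up. A grey foot plate, its top 11 mm up,, runs from 91 mm in front of the origin to 53 mm behind it, 148 mm wide
- blue_box_lid (a joint): angle of the blue lid, in rad: 0 shut (held by the catch), 1.57 upright, 1.95 lying back on its stop. Free hinge, 160 g: short of upright the lid falls back, past upright it falls open. Once unhooked, a spring plunger inside (20 mm behind the origin) kicks it ajar to about 0.48 rad, a gap of some 48 mm under the front edge, and no farther
- blue_box_hinge (a point): middle of the hinge line of the blue lid, which runs along the box's y, 50 mm behind the box's origin and 75 mm up. The lid is a flat plate, 104 mm from hinge to front edge, 144 mm wide, 6 mm thick, its underside in the plane of the hinge line (a rib 4 mm deep under the front edge is only a look)
- blue_box_catch (a joint): angle of the blue-lidded box's red rocker catch, in rad: 0 at rest (hooked over the lid's front edge), 0.32 pressed right down; the lid comes free at about 0.2 and the catch springs back when let go. Pivot 59 mm in front of the origin, 58 mm up; the hook, 28 mm wide, reaches 86 mm up
- blue_box_paddle (a point): centre of the flat top of the red paddle of the blue-lidded box, where it is pressed (81 mm in front of the box's origin): a plate 34 mm wide (box y) and 35 mm from pivot to tip, standing out in front of the box, 60 mm above the table; pressed here it sinks about 7 mm, with 1 N at first and about 4 N at the bottom
- blue_box_front_edge (a point): middle of the front edge of the blue lid, half-way through its thickness (78 mm up when shut); moves with the lid
- green_box: the tablets box: white, body 100 mm deep, 140 mm wide, rim 75 mm high, green lid, loose on rubber feet, about 2 kg. Origin on the table under the middle of the box body; x points from its front (the side with the red paddle, towards the robot) to its back (the hinge side), y along its width, z up. A grey foot plate, its top 11 mm up,, runs from 91 mm in front of the origin to 53 mm behind it, 148 mm wide
- green_box_lid (a joint): angle of the green lid, in rad: 0 shut (held by the catch), 1.57 upright, 1.95 lying back on its stop. Free hinge, 160 g: short of upright the lid falls back, past upright it falls open. Once unhooked, a spring plunger inside (20 mm behind the origin) kicks it ajar to about 0.48 rad, a gap of some 48 mm under the front edge, and no farther
- green_box_hinge (a point): middle of the hinge line of the green lid, which runs along the box's y, 50 mm behind the box's origin and 75 mm up. The lid is a flat plate, 104 mm from hinge to front edge, 144 mm wide, 6 mm thick, its underside in the plane of the hinge line (a rib 4 mm deep under the front edge is only a look)
- green_box_catch (a joint): angle of the green-lidded box's red rocker catch, in rad: 0 at rest (hooked over the lid's front edge), 0.32 pressed right down; the lid comes free at about 0.2 and the catch springs back when let go. Pivot 59 mm in front of the origin, 58 mm up; the hook, 28 mm wide, reaches 86 mm up
- green_box_paddle (a point): centre of the flat top of the red paddle of the green-lidded box, where it is pressed (81 mm in front of the box's origin): a plate 34 mm wide (box y) and 35 mm from pivot to tip, standing out in front of the box, 60 mm above the table; pressed here it sinks about 7 mm, with 1 N at first and about 4 N at the bottom
- green_box_front_edge (a point): middle of the front edge of the green lid, half-way through its thickness (78 mm up when shut); moves with the lid
- red_pot: round ointment pot with a red cap, 70 mm across, 37 mm high; a bystander. Origin at the centre of its underside
- cream: cream tube with a blue cap lying down, 38 x 136 x 26 mm; a bystander. Origin at the centre of its underside
- marker: marker pen with a red cap lying down, 135 mm long, 17 mm thick; a bystander. Origin at the centre of its underside
- tube_7: pale green ointment tube lying down, 46 x 158 x 32 mm; a bystander. Origin at the centre of its underside
- tube_2: teal ointment tube lying down, 48 x 170 x 31 mm; a bystander. Origin at the centre of its underside
- pot_3: white ointment pot, 54 mm across, 47 mm high; a bystander. Origin at the centre of its underside

How it is judged:
By the outcome, as a careful person would: the job done as asked, in the order asked, and still so for the second after the job is handed in, with the robot touching nothing.
It also fails if it takes over 42 s, if anything falls off the work surface, if the arm or the gripper's body presses on something with over 40 N, if the wrist force passes 120 N, or if a joint passes its speed limit or range.

## Working session

There is one attempt and no reset: what is moved stays moved. The work goes in short steps, Python scripts to look and compute and a shell command to move; the robot and the scene stay as the last step left them, time stands still between calls to the robot, and variables do not carry over. Pictures are saved under pics/ and viewed, at most 10 in all, crops included, and the job is handed in when it is done.

```bash
ls; mkdir -p pics; python3 - <<'E'
from bench import ctrl
import cv2,numpy as np
for c in("top","scene"):
    im=ctrl.camera(c); cv2.imwrite(f"pics/{c}0.png",im[:,:,::-1])
    p=ctrl.camera_params(c); print(c,np.round(p["mtx"],1).tolist(),np.round(p["world_from_camera"],3).tolist(),p["distortion"])
    for n in("blue_box","blue_box_paddle","blue_box_front_edge","blue_box_hinge","green_box_paddle"):
        print(n,[(np.round(np.array(d["point"])*[640,400],1).tolist(),round(d["confidence"],2)) for d in ctrl.boxes_of(c,n)[:3]])
o=ctrl.get_obs(); print(o["time_s"],o["eef_pos"],o["eef_rot"],ctrl.tip_reach)
E
```

```text
pics
top [[448.1, 0.0, 311.7], [0.0, 448.1, 199.9], [0.0, 0.0, 1.0]] [[0.399, -0.891, 0.215, 0.146], [-0.917, -0.387, 0.099, -0.075], [-0.005, -0.237, -0.972, 1.67], [0.0, 0.0, 0.0, 1.0]] [-0.08150964  0.          0.          0.          0.        ]
blue_box [([318.8, 210.0], 0.75)]
blue_box_paddle [([352.3, 236.0], 0.72), ([267.5, 168.3], 0.45)]
blue_box_front_edge [([317.9, 204.6], 0.57)]
blue_box_hinge [([317.8, 210.3], 0.61)]
green_box_paddle [([264.5, 191.5], 0.67), ([354.3, 231.5], 0.35)]
scene [[467.9, 0.0, 325.7], [0.0, 467.9, 195.0], [0.0, 0.0, 1.0]] [[-0.519, -0.656, 0.547, -0.279], [-0.855, 0.384, -0.35, 0.539], [0.02, -0.65, -0.76, 1.104], [0.0, 0.0, 0.0, 1.0]] [-0.06489574  0.          0.          0.          0.        ]
blue_box [([328.2, 196.8], 0.63)]
blue_box_paddle [([338.3, 205.5], 0.62)]
blue_box_front_edge [([321.8, 187.0], 0.72)]
blue_box_hinge [([198.8, 285.1], 0.35)]
green_box_paddle [([263.9, 229.8], 0.46)]
0.6 [ 0.13546691 -0.55882144  0.40471378] [3.85121312e-05 9.92940087e-01 1.18616954e-01 1.25786035e-06] 0.1734
```

```bash
python3 - <<'E'
import cv2
a=cv2.imread("pics/top0.png")[110:310,180:447]; cv2.imwrite("pics/t1.png",cv2.resize(a,None,fx=3,fy=3,interpolation=cv2.INTER_CUBIC))
a=cv2.imread("pics/scene0.png")[90:290,180:447]; cv2.imwrite("pics/s1.png",cv2.resize(a,None,fx=3,fy=3,interpolation=cv2.INTER_CUBIC))
E
```

```text
(no output)
```

View pics/t1.png

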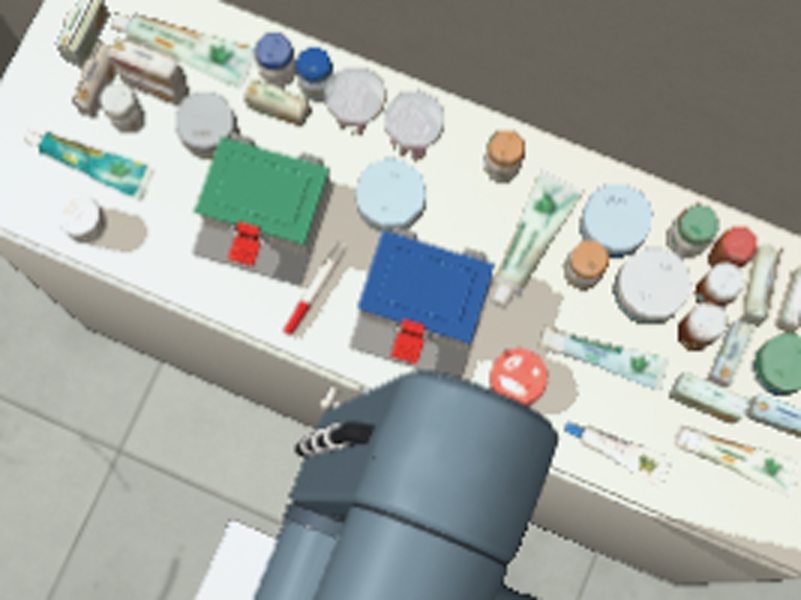

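View pics/s1.png

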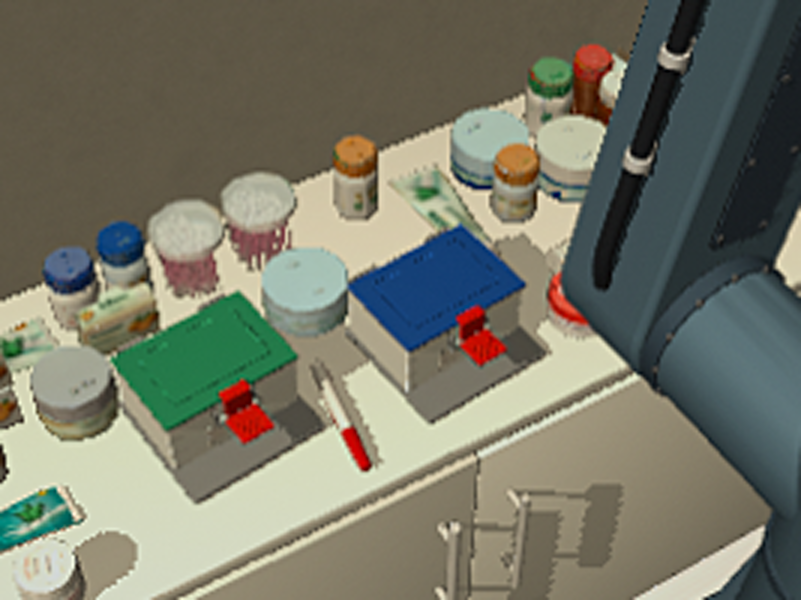

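The top crop shows the blue lid with corners near (385,232), (494,262), (470,342) and (360,303), and its red paddle at about (405,345), next to the red pot at (518,375). The scene crop agrees. Next I'll fit the box pose to the blue lid outline in both views.

```bash
cat > h.py <<'E'
import cv2,numpy as np
from bench import ctrl
from scipy.optimize import least_squares
from scipy.spatial.transform import Rotation as R
def proj(c,P,T=None):
    p=ctrl.camera_params(c)
    W=p["world_from_camera"] if T is None else T
    C=np.linalg.inv(np.array(W)); r=cv2.Rodrigues(C[:3,:3])[0]
    return cv2.projectPoints(np.array(P,float),r,C[:3,3],np.array(p["mtx"]),np.array(p["distortion"]))[0][:,0]
def ray(c,uv,z,T=None):
    p=ctrl.camera_params(c); W=np.array(p["world_from_camera"] if T is None else T)
    n=cv2.undistortPoints(np.array([[uv]],float),np.array(p["mtx"]),np.array(p["distortion"]))[0,0]
    d=W[:3,:3]@[n[0],n[1],1]; return W[:3,3]+d*(z-W[2,3])/d[2]
def bw(s,P):
    c,n=np.cos(s[2]),np.sin(s[2]); P=np.array(P,float)
    return np.c_[s[0]+c*P[:,0]-n*P[:,1],s[1]+n*P[:,0]+c*P[:,1],P[:,2]]
def tool():
    o=ctrl.get_obs(); w,x,y,z=o["eef_rot"]; return np.array(o["eef_pos"]),R.from_quat([x,y,z,w])
E
python3 - <<'E'
from h import *
L=[[-.054,.072,.081],[.05,.072,.081],[.05,-.072,.081],[-.054,-.072,.081]]
M={}
for c in("top","scene"):
    h=cv2.cvtColor(cv2.imread(f"pics/{c}0.png"),cv2.COLOR_BGR2HSV)
    m=cv2.inRange(h,(105,150,60),(125,255,255)); n,l,s,ce=cv2.connectedComponentsWithStats(m)
    k=1+np.argmax(s[1:,4]); ct=cv2.findContours((l==k).astype(np.uint8),0,2)[0][0]
    q=cv2.convexHull(ct)[:,0].astype(float); print(c,s[k],ce[k]); M[c]=q
def f(s):
    r=[]
    for c,q in M.items():
        poly=proj(c,bw(s,L)).astype(np.float32)
        r+= [cv2.pointPolygonTest(poly.reshape(-1,1,2),(float(a),float(b)),True)-.5 for a,b in q]
        cq=q.mean(0)
    return r
x0=ray("top",[180+427/3,110+287/3],.081)
best=None
for yaw in(-.6,-.3,0,.3):
    r=least_squares(f,[x0[0],x0[1],yaw],loss="soft_l1",diff_step=1e-3)
    if best is None or r.cost<best.cost:best=r
s=best.x;print(s,best.cost)
print("paddle",bw(s,[[-.081,0,.06]]),[proj(c,bw(s,[[-.081,0,.06]])) for c in M])
for c,q in M.items(): print(c,proj(c,bw(s,L)).round(1).tolist())
for uv,z in(((180+518/3,110+375/3),.037),((180+315/3,110+290/3),.01)): print(ray("top",uv,z))
E
```

```text
top [300 188  44  36 995] [321.88341709 205.1678392 ]
scene [ 296  165   59   42 1228] [324.59609121 185.13680782]
[0.49522774 0.04698478 0.11537485] 2.7435991105043867
paddle [[0.41476625 0.03766013 0.06      ]] [array([[314.98092059, 226.91829745]]), array([[342.01982152, 205.41869826]])]
top [[298.1, 213.2], [306.6, 186.7], [344.2, 197.7], [336.3, 224.5]]
scene [[316.5, 206.7], [295.0, 184.6], [333.5, 163.5], [355.5, 183.8]]
[ 0.44610301 -0.10012452  0.037     ]
[0.4493822  0.17673495 0.01      ]
```

```bash
cat >> h.py <<'E'
S=[0.4952,0.0470,0.1154]
def goal(tip,t,yaw=None):
    """tip in box frame (m), tilt t -> shift mm, rotvec in tool axes; also where tip is now in box frame"""
    p,r=tool()
    Rt=R.from_euler('z',S[2])*R.from_euler('x',np.pi)*R.from_euler('y',t)
    P=bw(S,[tip])[0]-Rt.apply([0,0,ctrl.tip_reach])
    print("TCP goal",P.round(3),"shift",(r.inv().apply(P-p)*1000).round(1),"rot",(r.inv()*Rt).as_rotvec().round(3))
def now():
    p,r=tool(); w=p+r.apply([0,0,ctrl.tip_reach])-[S[0],S[1],0]
    c,s=np.cos(S[2]),np.sin(S[2]); o=ctrl.get_obs()
    print("t",round(o["time_s"],2),"tip box mm",(np.array([c*w[0]+s*w[1],-s*w[0]+c*w[1],w[2]])*1000).round(1),"z",r.apply([0,0,1]).round(3),"F",np.round(o["wrist_force"],1),"op",round(o["opening"],2),"q",np.round(o["q"],2))
E
python3 - <<'E'
from h import *
p,r=tool()
for w in([.33,-.33,.405],[.41,-.13,.405]): print((r.inv().apply(np.array(w)-p)*1000).round())
goal([-.1,0,.16],0.5)
E
```

```text
[ 243. -177.   -0.]
[ 368. -352.   -0.]
TCP goal [0.313 0.026 0.312] shift [ 310.6 -526.4   92.5] rot [-0.031  0.499  0.12 ]
```

```bash
python3 -m pendant '[[[0,34,-25,0,0,0,0],[0,67,-49,0,0,0,0],[0,101,-73,0,0,0,0],[0,134,-98,0,0,0,0],[0,168,-122,0,0,0,0]]]'; python3 -m pendant '[[[0,28,-31,0,0,0,0],[0,56,-62,0,0,0,0],[0,84,-93,0,0,0,0],[0,110,-126,0,0,0,0],[0,136,-158,0,0,0,0]]]'; python3 - <<'E'
from h import *
now();goal([-.1,0,.16],0.5)
E
```

```text
time_s: 1.02
eef_pos: [0.2707, -0.3991, 0.4048]
eef_rot: [0.0, 0.993, 0.118, 0.0]
wrist_force: [0.8, -0.1, -0.0]
opening: 0.306
grasp_force: 0.0
time_s: 1.43
eef_pos: [0.3652, -0.2134, 0.405]
eef_rot: [0.0, 0.993, 0.118, 0.0]
wrist_force: [1.2, -0.1, 0.6]
opening: -0.002
grasp_force: 0.0
t 1.43 tip box mm [-159.  -243.8  231.6] z [ 0.001 -0.001 -1.   ] F [ 1.2 -0.1  0.6] op -0.0 q [-0.81 -0.18  1.97  0.    1.35  0.52]
TCP goal [0.313 0.026 0.312] shift [   5.8 -244.9   92.6] rot [-0.03   0.499  0.12 ]
```

```bash
python3 -m pendant '[[[0,1,-40,0,-0.006,0.1,0.024],[0,2,-80,0,-0.012,0.2,0.048],[0,3,-120,0,-0.018,0.3,0.072],[0,4,-160,0,-0.024,0.4,0.096],[0,5,-200,0,-0.03,0.5,0.12]]]'; python3 - <<'E'
from h import *
now();goal([-.1,0,.16],0.5);goal([-.1,0,.16],0.7)
E
```

```text
time_s: 1.85
eef_pos: [0.3219, -0.0184, 0.4046]
eef_rot: [-0.015, 0.967, 0.055, 0.25]
wrist_force: [0.6, 0.9, -0.9]
opening: -0.001
grasp_force: 0.0
t 1.85 tip box mm [-95.6 -44.8 252.9] z [ 0.481  0.057 -0.875] F [ 0.6  0.9 -0.9] op -0.0 q [-0.59 -0.71  2.33  0.35  1.14  0.78]
TCP goal [0.313 0.026 0.312] shift [-47.9 -44.8  79.2] rot [-0.001 -0.006 -0.003]
TCP goal [0.285 0.023 0.293] shift [-82.4 -44.7  82.4] rot [-0.001  0.194 -0.003]
```

```bash
python3 -m pendant '[[[0,-16,-15,26,0,0,0],[0,-32,-30,52,0,0,0],[0,-48,-45,79,0,0,0],[0,-48,-45,79,0,0,0]]]'; python3 - <<'E'
from h import *
now()
im=ctrl.camera("wrist");T=np.array(ctrl.camera_params("wrist")["tool_from_camera"]);p,r=tool()
W=np.eye(4);W[:3,:3]=r.as_matrix();W[:3,3]=p;W=W@T
pts=bw(S,[[-.081,0,.06],[-.094,.017,.06],[-.094,-.017,.06],[-.054,.072,.081],[-.054,-.072,.081],[.05,.072,.081],[.05,-.072,.081]])
uv=proj("wrist",pts,W);print(uv.round())
print([(np.array(d["point"])*[640,400],d["confidence"]) for d in ctrl.boxes_of("wrist","blue_box_paddle")])
im=im[:,:,::-1].copy()
for u in uv: cv2.drawMarker(im,tuple(int(v) for v in u),(0,255,255),0,10)
cv2.imwrite("pics/w1.png",im)
E
```

```text
time_s: 2.18
eef_pos: [0.31, 0.0274, 0.3069]
eef_rot: [-0.017, 0.968, 0.057, 0.243]
wrist_force: [-1.7, 1.6, -0.8]
opening: -0.0
grasp_force: 0.0
t 2.18 tip box mm [-104.2    3.   154. ] z [ 0.469  0.061 -0.881] F [-1.7  1.6 -0.8] op -0.0 q [-0.43 -0.62  2.49  0.34  0.87  0.86]
[[328. 224.]
 [309. 239.]
 [347. 239.]
 [244. 190.]
 [412. 191.]
 [250.  80.]
 [406.  80.]]
[(array([327.296, 205.   ]), 0.78)]
```

View pics/w1.png

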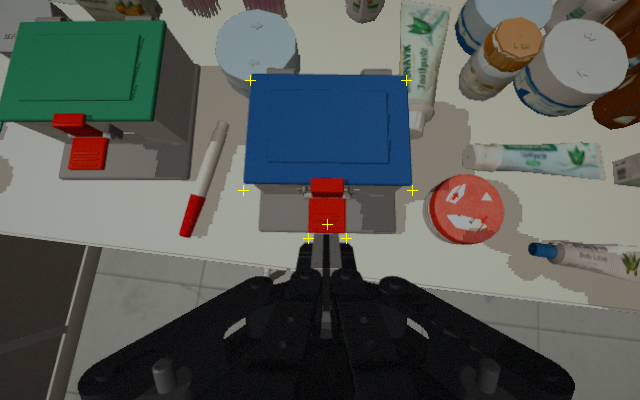

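Wrist view: the blue lid front edge lies at row 184 and the paddle spans (310–345, 198–232). My projected marks sit about 6 px too low, so I'll refit the box pose from a settled wrist view.

```bash
cat > fit.py <<'E'
from h import *
import h
p,r=tool(); im=ctrl.camera("wrist")[:,:,::-1].copy()
W=np.eye(4);W[:3,:3]=r.as_matrix();W[:3,3]=p;W=W@np.array(ctrl.camera_params("wrist")["tool_from_camera"])
hs=cv2.cvtColor(im,cv2.COLOR_BGR2HSV); m=cv2.inRange(hs,(105,150,50),(125,255,255)); n,l,s,_=cv2.connectedComponentsWithStats(m)
k=1+np.argmax(s[1:,4]); q=cv2.convexHull(cv2.findContours((l==k).astype(np.uint8),0,2)[0][0])[:,0].astype(float)
L=[[-.054,.072,.081],[.05,.072,.081],[.05,-.072,.081],[-.054,-.072,.081],[-.054,.072,.075],[-.054,-.072,.075]]
def f(x):
    P=cv2.convexHull(proj("wrist",bw(x,L),W).astype(np.float32))
    return [cv2.pointPolygonTest(P,(float(a),float(b)),True)-.5 for a,b in q]
o=least_squares(f,h.S,loss="soft_l1",diff_step=1e-3);print(o.x,o.cost,len(q)); print(proj("wrist",bw(o.x,[[-.094,0,.06],[-.081,0,.06]]),W))
im2=cv2.inRange(hs,(0,180,80),(6,255,255));im2[:, :290]=0;im2[:,370:]=0;ys,xs=np.nonzero(im2);print("red",xs.min(),xs.max(),ys.min(),ys.max())
now()
E
python3 fit.py
```

```text
[0.49855568 0.04914818 0.10954945] 7.221537356095991 17
[[322.89810833 237.52251892]
 [323.0497167  223.20029667]]
red 304 340 185 237
t 2.33 tip box mm [-99.3  -1.9 161.8] z [ 0.478  0.056 -0.877] F [1.6 0.3 0.9] op 0.0 q [-0.44 -0.62  2.48  0.34  0.87  0.85]
```

```bash
sed -i 's/^S=.*/S=[0.498,0.0487,0.110]/' h.py; python3 - <<'E'
from h import *
now();goal([-.079,0,.085],0.3)
E
```

```text
t 2.33 tip box mm [-102.2   -3.8  161.8] z [ 0.478  0.056 -0.877] F [1.6 0.3 0.9] op 0.0 q [-0.44 -0.62  2.48  0.34  0.87  0.85]
TCP goal [0.369 0.034 0.251] shift [18.2 -3.9 82. ] rot [-0.002 -0.202  0.006]
```

```bash
python3 -m pendant '[[[0,6,-2,20,0,-0.07,0.002],[0,11,-3,42,-0.001,-0.14,0.004],[0,16,-4,64,-0.002,-0.2,0.006],[0,18,-4,82,-0.002,-0.2,0.006],[0,18,-4,82,-0.002,-0.2,0.006]]]'; sleep 0; python3 -m pendant '[[[0,0,0,0,0,0,0],[0,0,0,0,0,0,0]]]'; python3 fit.py; python3 - <<'E'
from h import *
goal([-.079,0,.063],0.3)
cv2.imwrite("pics/w2.png",ctrl.camera("wrist")[:,:,::-1])
E
```

```text
time_s: 2.75
eef_pos: [0.3701, 0.0337, 0.2488]
eef_rot: [-0.009, 0.987, 0.053, 0.149]
wrist_force: [-0.1, 0.6, -0.5]
opening: 0.001
grasp_force: 0.0
time_s: 2.92
eef_pos: [0.3683, 0.034, 0.2505]
eef_rot: [-0.008, 0.987, 0.053, 0.15]
wrist_force: [-0.7, 0.2, -0.2]
opening: -0.0
grasp_force: 0.0
[0.49769313 0.0485728  0.11403935] 8.866640300876641 11
[[326.24072335 264.72068416]
 [326.13606513 244.57227053]]
red 298 349 196 251
t 2.97 tip box mm [-79.   -0.2  85.1] z [ 0.297  0.032 -0.954] F [-0.1  0.1 -0.9] op 0.0 q [-0.28 -0.18  2.33  0.17  0.71  1.07]
TCP goal [0.369 0.034 0.229] shift [-6.1 -0.2 21.1] rot [ 0.    -0.003 -0.002]
```

View pics/w2.png

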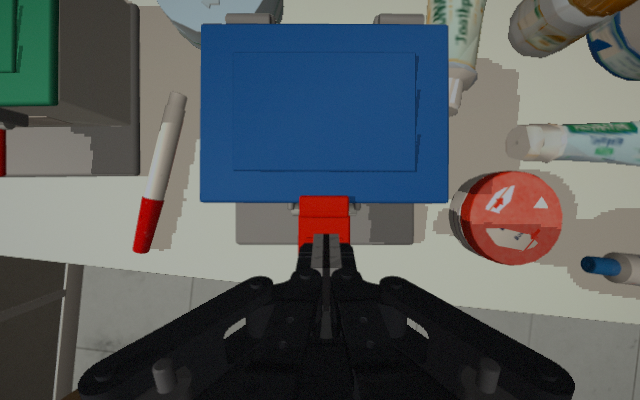

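The fingertips sit over the paddle, which spans cols 300–349 down to row ~250. I'll press it in small steps.

```bash
python3 -m pendant '[[[0,-2,0,7,0,0,0],[0,-4,0,13,0,0,0],[0,-5,0,17,0,0,0],[0,-5,0,17,0,0,0]]]';python3 -m pendant '[[[0,-0.5,0,1.5,0,0,0],[0,-1,0,3,0,0,0],[0,-1.5,0,4.5,0,0,0],[0,-1.5,0,4.5,0,0,0]]]'; python3 -c "
from h import *
now()"
```

```text
time_s: 3.35
eef_pos: [0.3671, 0.0351, 0.2304]
eef_rot: [-0.009, 0.987, 0.054, 0.149]
wrist_force: [0.2, -0.1, 0.3]
opening: 0.003
grasp_force: 0.0
time_s: 3.68
eef_pos: [0.3677, 0.035, 0.2265]
eef_rot: [-0.009, 0.987, 0.054, 0.149]
wrist_force: [-0.6, 0.9, 1.3]
opening: -0.002
grasp_force: 0.3
t 3.68 tip box mm [-79.7   0.8  60.8] z [ 0.294  0.033 -0.955] F [-0.6  0.9  1.3] op -0.0 q [-0.28 -0.11  2.34  0.19  0.64  1.05]
```

Contact is likely just starting. I'll keep pressing gently.

```bash
python3 -m pendant '[[[0,-0.3,0,1,0,0,0],[0,-0.6,0,2,0,0,0],[0,-0.9,0,3,0,0,0],[0,-0.9,0,3,0,0,0]]]';python3 -m pendant '[[[0,-0.3,0,1,0,0,0],[0,-0.6,0,2,0,0,0],[0,-0.6,0,2,0,0,0]]]'; python3 -c "
from h import *
now();cv2.imwrite('pics/w3.png',ctrl.camera('wrist')[:,:,::-1])"
```

```text
time_s: 4.02
eef_pos: [0.3678, 0.0349, 0.2235]
eef_rot: [-0.009, 0.987, 0.054, 0.15]
wrist_force: [-1.9, -1.4, 2.5]
opening: -0.001
grasp_force: 1.2
time_s: 4.27
eef_pos: [0.3679, 0.0349, 0.2214]
eef_rot: [-0.009, 0.987, 0.054, 0.15]
wrist_force: [-0.6, 0.6, 3.0]
opening: -0.002
grasp_force: 1.4
t 4.27 tip box mm [-79.4   0.7  55.8] z [ 0.295  0.033 -0.955] F [-0.6  0.6  3. ] op -0.0 q [-0.28 -0.1   2.35  0.19  0.62  1.04]
```

View pics/w3.png

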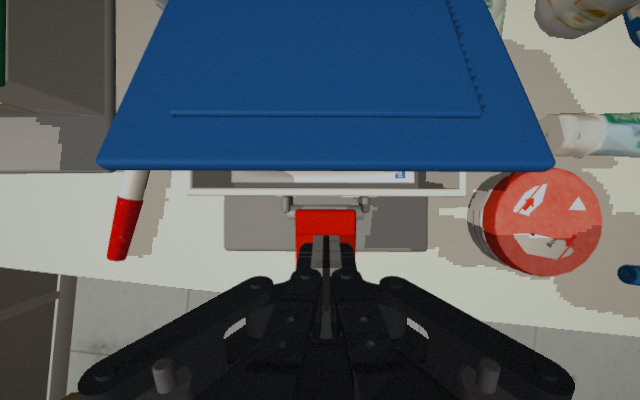

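The lid is ajar: its front edge is at row ~165, with the open box interior visible beneath it. The red pot and marker are untouched. I'll rise in front of it with more tilt.

```bash
python3 -c "
from h import *
goal([-.084,0,.08],0.38);goal([-.084,0,.106],0.45)"
```

```text
TCP goal [0.351 0.032 0.241] shift [-11.    0.6 -23.8] rot [-0.001  0.079 -0.001]
TCP goal [0.34  0.031 0.262] shift [-15.3   0.6 -47.3] rot [-0.001  0.149 -0.001]
```

```bash
python3 -m pendant '[[[0,-5,0,-12,0,0.03,0],[0,-11,0.6,-24,0,0.08,0],[0,-14,0.6,-36,0,0.12,0],[0,-15.3,0.6,-47.3,0,0.15,0],[0,-15.3,0.6,-47.3,0,0.15,0]]]'; python3 -c "
from h import *
now()
p,r=tool()
def d(a): 
  c,s=np.cos(S[2]),np.sin(S[2]);print(a,(r.inv().apply([c*a[0]-s*a[1],s*a[0]+c*a[1],a[2]])).round(1))
for a in ([1,0,0],[0,0,1]): d([10*v for v in a])
W=np.eye(4);W[:3,:3]=r.as_matrix();W[:3,3]=p;W=W@np.array(ctrl.camera_params('wrist')['tool_from_camera'])
im=ctrl.camera('wrist');th=.48
print(proj('wrist',bw(S,[[.05-.104*np.cos(th),y,.075+.104*np.sin(th)] for y in(-.072,.072)]),W))
hs=cv2.cvtColor(im,cv2.COLOR_RGB2HSV);m=cv2.inRange(hs,(105,150,50),(125,255,255));ys,xs=np.nonzero(m);print(xs.min(),xs.max(),ys.max())
"
```

```text
time_s: 4.73
eef_pos: [0.3391, 0.0311, 0.2631]
eef_rot: [-0.012, 0.973, 0.053, 0.225]
wrist_force: [0.1, 0.0, -0.2]
opening: -0.001
grasp_force: 0.0
t 4.73 tip box mm [-83.8  -0.2 107.3] z [ 0.436  0.048 -0.899] F [ 0.1  0.  -0.2] op -0.0 q [-0.35 -0.36  2.45  0.32  0.66  0.89]
[10, 0, 0] [ 9.  -0.   4.4]
[0, 0, 10] [ 4.4  0.  -9. ]
[[462.87625312 168.66119659]
 [188.54209988 168.69828684]]
186 625 279
```

```bash
python3 -m pendant '[[[0,10,0,5,0,0,0],[0,20,0,10,0,0,0],[0,28,0,14.5,0,0,0],[0,34,0,17.5,0,0,0],[0,34,0,17.5,0,0,0]]]'; python3 -m pendant '[[[0,7,0,-4,0,0,0],[0,14,0,-8,0,0,0],[0,21,0,-12,0,0,0],[0,27,0,-15,0,0,0],[0,27,0,-15,0,0,0]]]'; python3 -c "
from h import *
now();cv2.imwrite('pics/w4.png',ctrl.camera('wrist')[:,:,::-1])"
```

```text
time_s: 5.2
eef_pos: [0.3783, 0.0353, 0.2606]
eef_rot: [-0.013, 0.973, 0.053, 0.222]
wrist_force: [-0.7, 0.0, -0.1]
opening: -0.005
grasp_force: 0.0
time_s: 5.62
eef_pos: [0.3964, 0.037, 0.2884]
eef_rot: [-0.012, 0.973, 0.053, 0.225]
wrist_force: [0.0, 0.2, 0.7]
opening: 0.001
grasp_force: 0.3
t 5.62 tip box mm [-26.1  -0.6 132.6] z [ 0.436  0.047 -0.899] F [0.  0.2 0.7] op 0.0 q [-0.27 -0.23  2.3   0.27  0.66  1.02]
```

View pics/w4.png

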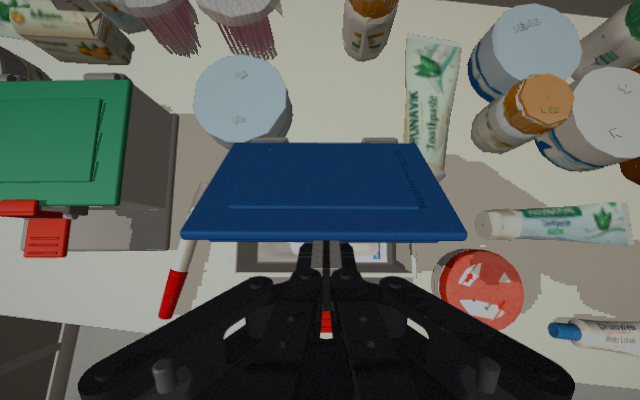

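The fingertips are carrying the lid's front edge at row ~238, and everything else is in place. Next I'll carry it on past upright.

```bash
python3 -m pendant '[[[0,12,0,-2,0,0,0],[0,24,0,-4,0,0,0],[0,34,0,-5,0,0,0],[0,46,0,-3,0,0,0],[0,58,0,-1,0,0,0]]]'; python3 -m pendant '[[[0,12,0,3,0,0,0],[0,22,0,7,0,0,0],[0,32,0,12,0,0,0],[0,32,0,12,0,0,0],[0,32,0,12,0,0,0]]]'; python3 -c "
from h import *
now();a=ctrl.camera('wrist');b=ctrl.camera('scene');cv2.imwrite('pics/w5.png',cv2.resize(np.vstack([a,b])[:,:,::-1],None,fx=.75,fy=.75))"
```

```text
time_s: 6.08
eef_pos: [0.447, 0.0429, 0.3129]
eef_rot: [-0.013, 0.973, 0.053, 0.223]
wrist_force: [-0.6, 0.0, 0.2]
opening: -0.0
grasp_force: 0.2
time_s: 6.5
eef_pos: [0.4804, 0.0466, 0.3155]
eef_rot: [-0.013, 0.973, 0.053, 0.223]
wrist_force: [-0.7, 0.8, -0.1]
opening: 0.003
grasp_force: 0.0
t 6.5 tip box mm [ 57.7   0.  159.3] z [ 0.432  0.049 -0.9  ] F [-0.7  0.8 -0.1] op 0.0 q [-0.19 -0.05  2.08  0.2   0.69  1.14]
```

View pics/w5.png

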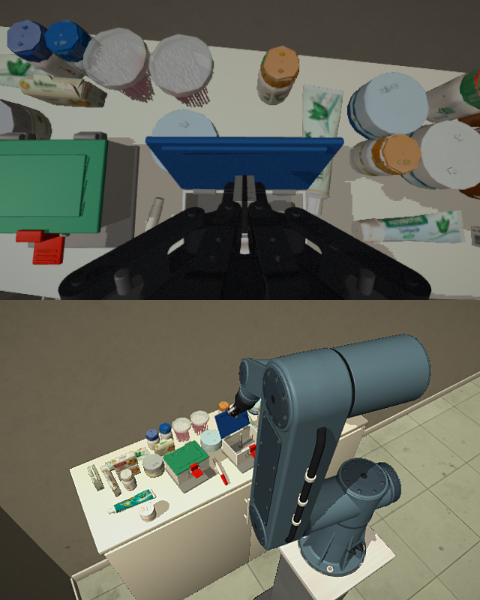

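The lid now shows its underside, past upright, with no contact force left. I'll back off up and towards the robot, then check.

```bash
python3 -m pendant '[[[0,-6,0,-8,0,0,0],[0,-20,0,-20,0,0,0],[0,-36,0,-34,0,0,0],[0,-54,0,-50,0,0,0],[0,-72,0,-80,0,0,0]]]'; python3 -m pendant '[[[0,0,0,-15,0,0,0],[0,0,0,-30,0,0,0],[0,0,0,-30,0,0,0],[0,0,0,-30,0,0,0],[0,0,0,-30,0,0,0]]]'; python3 -c "
from h import *
now();p,r=tool();a=ctrl.camera('wrist')[:,:,::-1].copy()
W=np.eye(4);W[:3,:3]=r.as_matrix();W[:3,3]=p;W=W@np.array(ctrl.camera_params('wrist')['tool_from_camera'])
th=1.95
P=[[.05-.104*np.cos(th),y,.075+.104*np.sin(th)] for y in(-.072,.072)]+[[x,y,.075] for x in(-.05,.05) for y in(-.07,.07)]
for u in proj('wrist',bw(S,P),W): cv2.drawMarker(a,tuple(int(v) for v in u),(0,255,255),0,12)
cv2.imwrite('pics/w6.png',a)"
```

```text
time_s: 7.02
eef_pos: [0.3794, 0.0359, 0.3541]
eef_rot: [-0.014, 0.974, 0.053, 0.221]
wrist_force: [-1.0, -1.2, -0.2]
opening: -0.0
grasp_force: 0.0
time_s: 7.43
eef_pos: [0.3681, 0.0343, 0.3825]
eef_rot: [-0.013, 0.973, 0.053, 0.223]
wrist_force: [0.1, 0.2, -0.0]
opening: 0.006
grasp_force: 0.0
t 7.43 tip box mm [-55.2   0.  226.4] z [ 0.432  0.049 -0.9  ] F [ 0.1  0.2 -0. ] op 0.01 q [-0.31 -0.48  2.26  0.22  0.96  1.07]
```

View pics/w6.png

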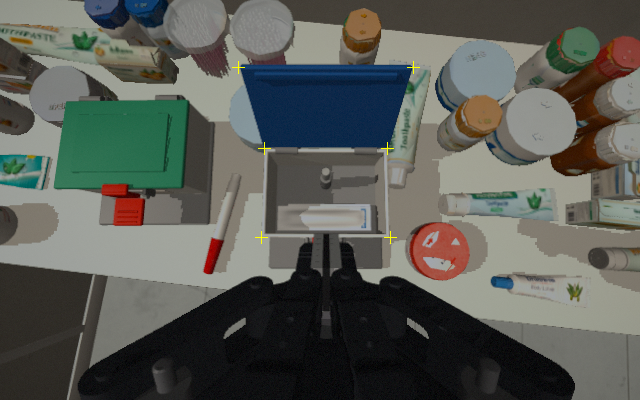

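The lid lies open on its stop: its edge at row 66 matches the marks predicted for 1.95 rad. The box rim also matches its marks, so the box hasn't shifted. The green box is shut, the bystanders are in place and the arm is clear.

```bash
python3 -c "
from bench import ctrl
print(ctrl.hand_in())"
```

```text
the job is handed in; nothing more can be done
None
```

The dressings box is open with its blue lid lying back on its stop, the box hasn't shifted, nothing else was disturbed, and the job was handed in at about 7.5 s.

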